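# Clear the jammed bottle infeed of the autosampler

## Task

The bottle infeed of the autosampler has jammed. First pull the quarantine drawer wide open; then clear the chute, nudging the jammed bottle back up the channel from the gate until it is out from under the hold-down rails, where it can be lifted out, and stand it and every other bottle that is in the chute upright in the drawer. Finish by pushing the drawer fully shut on the standing bottles, and leave the glassware and the rest of the things on the bench as they are.

Things in the scene. Friction and masses are not known exactly. Their poses are not given: they have to be found in the camera images.
- chute: Steel feed channel of the bottle infeed (drive off), on a white stand, green gate at its low end. Origin: on the channel floor at the gate seat, on the centre line; x runs up the channel (6 degrees above level), y across, z square to the floor. Floor x = -36 to 262 mm; 62 mm wide inside, walls 4 mm thick; gate face at x = -31 mm, gate 40 mm high..
- rails_end (a point): On the floor at chute x = 130 mm (axes as the chute), where the two hold-down rails end. From x = -36 to 130 mm the walls are 49 mm high and carry the rails, tops 52 mm above the floor, with a slot 42 mm wide along the centre. Caps stand up through the slot, 24 mm above the rails; shoulders cannot pass up through it. The lining is slippery (friction about 0.2) but bottles stay where left.
- window (a point): On the floor at chute x = 195 mm, the middle of the loading window (axes as the chute): from x = 130 mm to the end wall (inner face x = 258 mm, 30 mm high) the channel is open above, walls 30 mm high. A bottle centred between x = 162 and 228 mm can be lifted straight out.
- clamp_pad (a point): Face of a spring-loaded rubber pad in the channel wall at the seat (chute x = 0, y = -27, z = 32 mm), 34 mm long in x; its grey housing reaches out to y = -77 mm, 49 mm high. It pinches the jammed bottle with about 12 N against the other wall: pushing that bottle up the channel takes about 9 to 17 N until it has moved some 35 mm, then it runs free. This point stays fixed; the pad moves.
- bottle_jam: Squat white sample bottle, 58 mm dia up to a shoulder 46 mm high, blue screw cap 36 mm dia from 51 to 76 mm high, 80 to 140 g. Origin: centre of its underside, z up. This one is the jammed one, pinched at the gate (chute x about 0). Bottles touching one another push each other along the channel.
- bottle_a: Squat white sample bottle, 58 mm dia up to a shoulder 46 mm high, blue screw cap 36 mm dia from 51 to 76 mm high, 80 to 140 g. Origin: centre of its underside, z up. If present, it waits in the chute behind the jammed one, under the rails.
- bottle_b: Squat white sample bottle, 58 mm dia up to a shoulder 46 mm high, blue screw cap 36 mm dia from 51 to 76 mm high, 80 to 140 g. Origin: centre of its underside, z up. If present, it waits in the chute further up, half under the end of the rails.
- bottle_c: Squat white sample bottle, 58 mm dia up to a shoulder 46 mm high, blue screw cap 36 mm dia from 51 to 76 mm high, 80 to 140 g. Origin: centre of its underside, z up. If present, it waits in the loading window.
- cabinet_drawer0 (a joint): The quarantine drawer, the only drawer of a white bench-top unit (260 x 260 mm, 125 mm high) with a blue front: 0 = shut, grows to 0.181 m as it is pulled out towards the front; it runs lightly (about 1 N) and stays where it is left.
- cabinet_drawer0_handle (a point): Middle of the drawer's steel bar handle, 120 mm long and 11 mm thick, level, parallel to the drawer front, 35 mm in front of it and 38 mm below the top of the unit (about 87 mm above the bench). The point's axes are the drawer's: it slides out along -x, y runs along the bar, z up.
- drawer_front (a point): On the drawer's inner floor (about 22 mm above the bench), at the middle of the foot of the front's inner side; moves with the drawer, axes as the handle. The inside reaches from here 215 mm in x and 109 mm to either side in y, side walls 81 mm high above the floor. Wide open, x = 0 to about 170 mm is clear of the unit's top. Upright bottles anywhere inside pass under the top (15 mm to spare).
- wash_bottle: White wash bottle with a red cap, 64 mm dia, 165 mm tall, stands on the bench; not to be disturbed. Origin: centre of its underside.
- beaker: Glass beaker, 72 mm dia, 90 mm tall, stands on the bench; not to be disturbed. Origin: centre of its underside.
- flask: Amber conical flask, 84 mm dia, 118 mm tall, stands on the bench; not to be disturbed. Origin: centre of its underside.

How it is judged:
On the way, in this order (a step that is already met when the one before it is completed fails the run):
1. the quarantine drawer is pulled wide open, at least 140 mm (value of joint cabinet_drawer0 above 0.14 m), for 0.2 s.
2. the jammed bottle is pushed back up the channel, standing in it, to where the rails no longer hold it (x of bottle_jam in the frame of chute between 0.15 and 0.235 m and y of bottle_jam in the frame of chute between -0.012 and 0.012 m and z of bottle_jam in the frame of chute below 0.012 m), for 0.1 s.
3. all the bottles stand upright in the open drawer (x of bottle_jam in the frame of drawer_front between 0 and 0.216 m and y of bottle_jam in the frame of drawer_front between -0.105 and 0.105 m and z of bottle_jam in the frame of drawer_front between -0.01 and 0.012 m and angle between each of bottle_jam, bottle_a, bottle_b, bottle_c's own z axis and vertical below 0.15 rad and x of bottle_a in the frame of drawer_front between 0 and 0.216 m and y of bottle_a in the frame of drawer_front between -0.105 and 0.105 m and z of bottle_a in the frame of drawer_front between -0.01 and 0.012 m and x of bottle_b in the frame of drawer_front between 0 and 0.216 m and y of bottle_b in the frame of drawer_front between -0.105 and 0.105 m and z of bottle_b in the frame of drawer_front between -0.01 and 0.012 m and x of bottle_c in the frame of drawer_front between 0 and 0.216 m and y of bottle_c in the frame of drawer_front between -0.105 and 0.105 m and z of bottle_c in the frame of drawer_front between -0.01 and 0.012 m and value of joint cabinet_drawer0 above 0.1 m), for 0.3 s.
At the end, for the whole second after the job is handed in: Every bottle stands upright (within 0.15 rad) on the floor of the drawer (its underside within 12 mm of it), at rest, and the drawer is shut to within 8 mm (x of bottle_jam in the frame of drawer_front between 0 and 0.216 m and y of bottle_jam in the frame of drawer_front between -0.105 and 0.105 m and z of bottle_jam in the frame of drawer_front between -0.01 and 0.012 m and angle between each of bottle_jam, bottle_a, bottle_b, bottle_c's own z axis and vertical below 0.15 rad and x of bottle_a in the frame of drawer_front between 0 and 0.216 m and y of bottle_a in the frame of drawer_front between -0.105 and 0.105 m and z of bottle_a in the frame of drawer_front between -0.01 and 0.012 m and x of bottle_b in the frame of drawer_front between 0 and 0.216 m and y of bottle_b in the frame of drawer_front between -0.105 and 0.105 m and z of bottle_b in the frame of drawer_front between -0.01 and 0.012 m and x of bottle_c in the frame of drawer_front between 0 and 0.216 m and y of bottle_c in the frame of drawer_front between -0.105 and 0.105 m and z of bottle_c in the frame of drawer_front between -0.01 and 0.012 m and value of joint cabinet_drawer0 below 0.008 m and linear speed of each of bottle_jam, bottle_a, bottle_b, bottle_c below 0.02 m/s); the robot touches nothing.
It fails at once if the wash bottle is pushed more than 30 mm or tipped over (distance of wash_bottle from where it was at the start of the episode above 0.03 m or angle between wash_bottle's own z axis and vertical above 0.35 rad).
It fails at once if the beaker is pushed more than 30 mm or tipped over (distance of beaker from where it was at the start of the episode above 0.03 m or angle between beaker's own z axis and vertical above 0.35 rad).
It fails at once if the flask is pushed more than 30 mm or tipped over (distance of flask from where it was at the start of the episode above 0.03 m or angle between flask's own z axis and vertical above 0.35 rad).
Of bottle_a, bottle_b, bottle_c only 1 to 3 are there at a start; the rules pass over those that are not, and their reading is None.
At some moment in a run one of bottle_jam, bottle_a, bottle_b, bottle_c may be knocked a few centimetres aside while the robot is not near it.
It also fails if it takes over 210 s, if anything falls off the work surface, if the arm or the gripper's body presses on something with over 40 N, if the wrist force passes 120 N, or if a joint passes its speed limit or range.

## Robot

A 6-joint arm with a two-finger parallel gripper is mounted at the origin on the work surface. World frame = base frame: x ahead of the robot, y to its left, z up, the work surface at z = 0. Lengths are in m, angles in rad, forces in N, time in s.
With the tool pointing down it reaches from about 0.3 to 0.85 m from the base axis. Payload 5.4 kg.
Tool frame: the origin (TCP) lies on the centre line of the jaws, within the pads' length; the fingertips stand 17 mm ahead of it and the grasp point (between the pads) lies 2 mm behind it (manip.tip_reach is the distance from the TCP to the fingertips, in m); z points along the fingers, y is the line along which they close (so a half turn about z gives the same grasp; the last joint's range is limited). The gripper opens to 85 mm and grips with 20 to 120 N. Pads are 22 mm wide; open, the fingers measure 114 mm over their backs; the gripper's body (76 mm by 85 mm) begins 54 mm behind the grasp point. The pads swing forward as they close: fully open they stand 13 mm farther back than shut.
Start: joints at [-1.372, 0.158, 1.597, -0, 1.386, -0.21], TCP at [0.229, -0.528, 0.248] pointing down, gripper open.
Joint ranges: [-2.91, 2.91], [-0.94, 2.29], [0.18, 2.7], [-1.29, 4.43], [0.17, 2.64], [-3, 3]. Speed limits (rad/s): [2.57, 2.57, 3.14, 3.14, 3.14, 3.14].

## Interface

Orientations are given as [roll, pitch, yaw] about the fixed x, y, z axes, in that order (R = Rz(yaw) Ry(pitch) Rx(roll)).
In Python, from station import manip, get_image, job_done gives the robot as it stands. The module is installed in compiled form; this text tells all that it offers.
- The arm moves only by the tool arm_command, never from a script. Its argument "rows" is text: rows parted by semicolons, each of 5 numbers parted by spaces: the closure, from -1 (fully open) to 1 (shut), then the shift along the world's x, y, z as a fraction of full scale, then the turn about the world's z as a fraction of full scale. In form: fingers tx ty tz spin; .... A call has exactly 8 rows; each row is the pose to reach, as a shift and turn from the pose commanded when the call began, turning the shorter way round; what a row does not reach only later rows make up. Full scale, the value 1, is 0.5 m for a shift and pi rad for a turn. A row lasts 1/10 s, in which the tool goes at most 50 mm and 8.59 degrees, less where a joint would pass 70% of its speed; a pose out of reach is approached as far as the arm can. A call with a number of a shift or a turn outside -1 to 1 is refused whole. A call with a gripper value outside its range is refused whole. The fingers move at their own pace and stop on an object; "newtons" is the grip in N (left out, the last holds). Time passes only in rows, so rows that repeat a pose let the fingers close, or fill a call up. It gives the time, the measured TCP pose, the force, the opening and the grip force at its end, in the units of the state.
- manip.state(): the state, without advancing time (a new reading comes with each control period).
- get_image(name): name is "side" or "top"; returns a dict with "color" (400x640x3 uint8, red, green, blue), "depth" (400x640 float32, m along the optical axis (not along the pixel's ray), 0 where there is no reading), "camera_matrix" (3x3 intrinsics, pixels), "dist_coeffs" ([k1, k2, p1, p2, k3] as OpenCV has them; the pictures are not rectified), "position" and "attitude" of the camera in the world. Camera axes: x right, y down, z forward; pixel columns grow to the right and rows downward; lengths in m; the calibration is good to about 2 mm. A picture is of the moment at which its call begins.
- job_done(): hands the job in; it is judged then, once.
The state is a dict: "clock": time; "joints": joint angles; "qvel": joint speeds; "effort": joint torques, N m; "ee_pos": TCP position; "eef_rot": TCP orientation; "contact_force": force on the tool from outside, world axes, zero at the start; "torque": the same for the moment, N m; "width": finger opening in m; "finger_force": force on a finger pad.
Only numpy, scipy, OpenCV 4.12 (cv2) and the standard library are available. Lean on these libraries where they do the work, as an engineer would, in place of code of your own. Each camera call takes 0.05 s, during which the arm holds its last target. There are 200 camera calls.

## Working session

There is one attempt and no reset: what is moved stays moved. The work goes in short steps, Python scripts to look and compute and a tool call to move; the robot and the scene stay as the last step left them, time stands still between calls to the robot, and variables do not carry over. Pictures are saved under pics/ and viewed, at most 14 in all, crops included, and the job is handed in when it is done.

Besides the shell and the picture viewer there is one more tool, called after ">>>" as name(argument=value, ...) on one line, values as JSON. arm_command: Moves the arm, as the interface text tells. Its arguments: {"type":"object","properties":{"rows":{"type":"string"},"newtons":{"type":"number"}},"required":["rows"]}

```bash
mkdir -p pics
cat > h.py <<'E'
import numpy as np, cv2
from station import manip, get_image, job_done
from scipy.spatial.transform import Rotation as Ro
def rot(im):
    a=np.array(im["attitude"],float)
    if a.shape==(3,3): return a
    if a.size==4: return Ro.from_quat(a).as_matrix()
    return Ro.from_euler('xyz',a).as_matrix()
def cloud(im):
    K=np.array(im["camera_matrix"]);D=np.array(im["dist_coeffs"],float)
    h,w=im["depth"].shape
    uv=np.stack(np.meshgrid(np.arange(w),np.arange(h)),-1).reshape(-1,1,2).astype(np.float64)
    n=cv2.undistortPoints(uv,K,D).reshape(h,w,2)
    d=im["depth"][...,None]
    p=np.concatenate([n*d,d],-1)
    P=p@rot(im).T+np.array(im["position"]); P[im["depth"]==0]=np.nan
    return P
def save(im,name): cv2.imwrite("pics/"+name,im["color"][...,::-1])
E
python3 - <<'E'
from h import *
print(manip.state())
for n in("side","top"):
    im=get_image(n);save(im,n+"0.png");np.save(n+"0.npy",cloud(im));np.save(n+"0c.npy",im["color"]);print(n,im["position"],im["attitude"],im["camera_matrix"],im["dist_coeffs"])
E
```

```text
{'clock': 0.0, 'joints': array([-1.37207967e+00,  1.59058570e-01,  1.59823828e+00, -5.30320231e-06,
        1.38618677e+00, -2.10099616e-01]), 'qvel': array([-0.0004255 ,  0.00091634, -0.00116417,  0.00184569, -0.00175873,
        0.00035624]), 'effort': array([ 4.09012073e-04, -3.95999193e+01, -3.31428516e+01, -1.89924840e-04,
        8.23536131e-03, -3.69902082e-06]), 'ee_pos': array([ 0.22844084, -0.52705564,  0.24730849]), 'eef_rot': array([-3.13974219e+00, -3.89277100e-04,  4.08816893e-01]), 'contact_force': array([-0.39534436,  1.79827484,  0.02672974]), 'torque': array([-0.01408952, -0.03210331,  0.02889684]), 'finger_force': 0.0, 'width': 0.08543861871398854}
side [0.44040973 0.59587341 0.85622866] [-2.45347196 -0.00474347 -2.84617069] [[415.83232899   0.         328.68529547]
 [  0.         415.83232899 205.15816255]
 [  0.           0.           1.        ]] [0.02694273 0.         0.         0.         0.        ]
top [ 0.4563819  -0.00757291  0.99577536] [-2.95857002  0.01426768 -1.57204702] [[422.22753909   0.         318.62173068]
 [  0.         422.22753909 197.07372373]
 [  0.           0.           1.        ]] [-0.09366027  0.          0.          0.          0.        ]
```

View pics/side0.png

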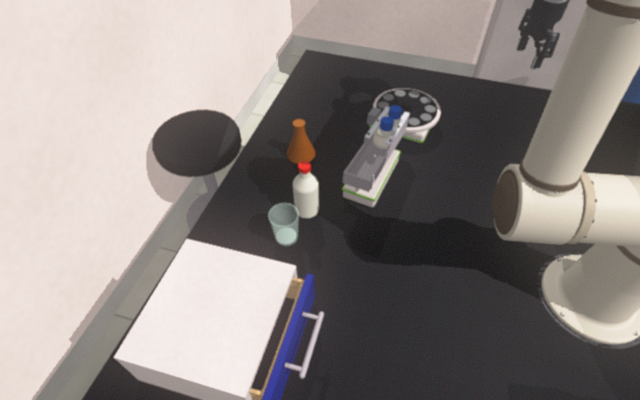

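View pics/top0.png

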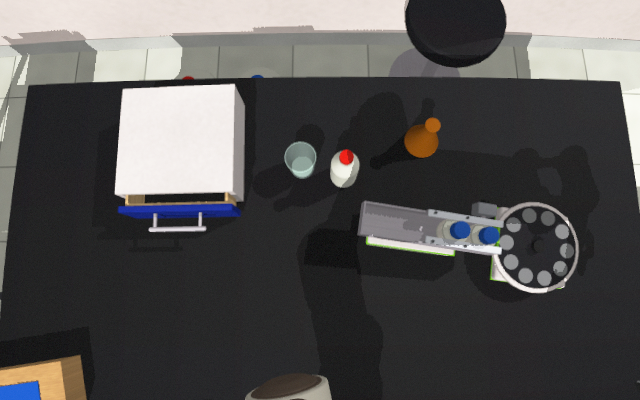

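The side view shows the slightly open drawer, its handle near (312,345), and two blue caps in the chute at (386,124) and (396,112). In the top view the handle is near (178,228), the caps at (460,230) and (488,236), the chute's window end at (362,218), and the beaker, wash bottle and flask behind.

Run:
```python
from h import *
C=np.load("top0c.npy");P=np.load("top0.npy")
hsv=cv2.cvtColor(C,cv2.COLOR_RGB2HSV)
def comps(m,mn=30):
    n,l,s,c=cv2.connectedComponentsWithStats(m.astype(np.uint8))
    for i in range(1,n):
        if s[i,4]>=mn:
            q=P[l==i]; q=q[~np.isnan(q[:,0])]
            print(s[i].tolist(),"med",np.nanmedian(q,0).round(4),"min",q.min(0).round(3),"max",q.max(0).round(3))
            if s[i,4]<400:
              t=q[q[:,2]>np.percentile(q[:,2],95)-.006]; r=cv2.minAreaRect((t[:,:2]*1000).astype(np.float32));print("   top",t.mean(0).round(4),r)
print("blue");comps((hsv[...,0]>100)&(hsv[...,0]<130)&(hsv[...,1]>150)&(hsv[...,2]>60))
print("green");comps((hsv[...,0]>40)&(hsv[...,0]<80)&(hsv[...,1]>100),10)
reg=np.zeros(C.shape[:2],bool);reg[205:240,140:215]=1
m=reg&(P[...,2]>.078)&(P[...,2]<.1)&(hsv[...,1]<90)
print("handle");comps(m,20)
print("walls")
for u in range(364,500,10):
    col=P[195:270,u]; 
    print(u,[(v+195,*(col[v]*1000).round().astype(int)) for v in range(0,75,3) if col[v,2]>.04])
```

```text
blue
[117, 204, 124, 15, 1428] med [0.5933 0.3108 0.1055] min [ 0.588  0.191 -0.005] max [0.621 0.503 0.116]
[450, 222, 20, 17, 273] med [ 0.544  -0.2801  0.1522] min [ 0.528 -0.301  0.13 ] max [ 0.56  -0.265  0.158]
   top [ 0.5451 -0.2831  0.1529] ((544.0477905273438, -283.54779052734375), (33.35853576660156, 32.3840446472168), 89.18746948242188)
[479, 227, 21, 17, 279] med [ 0.5338 -0.3415  0.1454] min [ 0.518 -0.364  0.124] max [ 0.55  -0.328  0.15 ]
   top [ 0.5342 -0.3451  0.146 ] ((534.4180908203125, -346.88409423828125), (32.81730651855469, 33.431949615478516), 5.428919792175293)
[0, 381, 40, 19, 619] med [0.1907 0.6631 0.082 ] min [0.17  0.617 0.078] max [0.217 0.719 0.087]
green
[495, 227, 6, 7, 19] med [ 0.5523 -0.3787  0.1061] min [ 0.542 -0.405  0.053] max [ 0.556 -0.362  0.146]
   top [ 0.5485 -0.3719  0.1224] ((546.5182495117188, -370.3068542480469), (3.423128843307495, 19.430927276611328), 38.37558364868164)
[366, 237, 17, 10, 37] med [ 0.5269 -0.1127  0.0367] min [ 0.523 -0.143 -0.007] max [ 0.541 -0.101  0.044]
   top [ 0.5309 -0.1087  0.0419] ((526.2884521484375, -
[... 11581 characters left out ...]
np.int64(117)), (225, np.int64(558), np.int64(-366), np.int64(118)), (228, np.int64(548), np.int64(-353), np.int64(147)), (231, np.int64(542), np.int64(-354), np.int64(146)), (234, np.int64(536), np.int64(-352), np.int64(148)), (237, np.int64(530), np.int64(-352), np.int64(148)), (240, np.int64(524), np.int64(-352), np.int64(145)), (243, np.int64(518), np.int64(-352), np.int64(144)), (246, np.int64(515), np.int64(-372), np.int64(93)), (249, np.int64(507), np.int64(-361), np.int64(122)), (252, np.int64(501), np.int64(-361), np.int64(119)), (255, np.int64(497), np.int64(-387), np.int64(54)), (258, np.int64(491), np.int64(-389), np.int64(47)), (261, np.int64(484), np.int64(-392), np.int64(41))]
```

Run:
```python
from h import *
print(manip.tip_reach)
for n in("top","side"):
    P=np.load(n+"0.npy");C=np.load(n+"0c.npy")
    m=(P[...,2]>.08)&(P[...,2]<.1)&(P[...,0]>.53)&(P[...,0]<.572)&(P[...,1]>.22)&(P[...,1]<.42)
    q=P[m];t=np.polyfit(q[:,1],q[:,0],1)
    print(n,len(q),q.mean(0),q.min(0),q.max(0),"slope deg",np.degrees(np.arctan(t[0])))
    m=(P[...,2]>.115)&(P[...,2]<.135)&(P[...,0]>.6)&(P[...,1]>.15)&(P[...,1]<.55); q=P[m]
    r=cv2.minAreaRect((q[:,:2]*1000).astype(np.float32));print("cab top",r,np.median(q[:,2]))
    hsv=cv2.cvtColor(C,cv2.COLOR_RGB2HSV)
    m=(hsv[...,0]>100)&(hsv[...,0]<130)&(hsv[...,1]>150)&(P[...,1]>.15)&(P[...,2]>.1)&(P[...,0]>.5);q=P[m];t=np.polyfit(q[:,1],q[:,0],1);print("front",len(q),q.mean(0),np.percentile(q,[2,98],axis=0),np.degrees(np.arctan(t[0])))
    for nm,b in(("glass",(.6,.8,-.25,.12)),):
        m=(P[...,2]>.06)&(P[...,0]>b[0])&(P[...,0]<b[1])&(P[...,1]>b[2])&(P[...,1]<b[3])
        k,l,s,c=cv2.connectedComponentsWithStats(m.astype(np.uint8))
        for i in range(1,k):
            if s[i,4]>60: q=P[l==i];print(q.min(0).round(3),q.max(0).round(3))
# second chute cap check, side
P=np.load("side0.npy");C=np.load("side0c.npy");hsv=cv2.cvtColor(C,cv2.COLOR_RGB2HSV)
m=(hsv[...,0]>100)&(hsv[...,0]<130)&(hsv[...,1]>120)&(P[...,1]<-.2)&(P[...,0]>.4)&(P[...,0]<.7)
k,l,s,c=cv2.connectedComponentsWithStats(m.astype(np.uint8))
for i in range(1,k):
    q=P[l==i]; t=q[q[:,2]>q[:,2].max()-.008]; print(s[i],t.mean(0).round(4),t.min(0).round(4),t.max(0).round(4))
# chute wall edges
P=np.load("top0.npy")
for lo,hi in((.103,.133),):
    L=[];R=[]
    for u in range(375,426,4):
        col=P[195:262,u]; k=np.where((col[:,2]>.108)&(col[:,2]<.14)&(col[:,0]<.62))[0]
        a=[i for i in k if col[i,0]>.575];b=[i for i in k if col[i,0]<.56]
        if a:L.append(col[a].mean(0))
        if b:R.append(col[b].mean(0))
    L=np.array(L);R=np.array(R)
    for w in(L,R):t=np.polyfit(w[:,1],w[:,0],1);print("wall slope",t,np.degrees(np.arctan(t[0])), "x at -.15",np.polyval(t,-.15))
```

```text
0.017
top 323 [0.55685318 0.31563712 0.0901327 ] [0.54958674 0.25077267 0.08495578] [0.57194044 0.38086405 0.09530779] slope deg -1.1866937162034727
cab top ((739.0868530273438, 320.4775390625), (274.15216064453125, 263.15460205078125), 1.239508867263794) 0.12402885188418267
front 760 [0.59705735 0.31358501 0.11072032] [[0.58940619 0.19417627 0.10228201]
 [0.60563913 0.4378114  0.1143479 ]] -1.125621637978979
[ 0.757 -0.25   0.06 ] [ 0.799 -0.223  0.12 ]
[0.68  0.013 0.06 ] [0.751 0.083 0.092]
[ 0.663 -0.084  0.06 ] [ 0.725 -0.02   0.168]
[ 0.6   -0.145  0.093] [ 0.609 -0.086  0.13 ]
side 454 [0.55551846 0.32417744 0.09033678] [0.54789468 0.25648888 0.08427131] [0.57191981 0.38356348 0.09584521] slope deg -0.7086162570878047
cab top ((750.7413330078125, 323.18499755859375), (248.15911865234375, 260.94830322265625), 1.2224630117416382) 0.12393844491074951
front 370 [0.59330003 0.37581978 0.11116127] [[0.58684324 0.19918498 0.10721267]
 [0.59991538 0.43948131 0.1141892 ]] -0.9041392137832385
[ 0.758 -0.249  0.06 ] [ 0.799 -0.218  0.12 ]
[ 0.662 -0.07   0.06 ] [ 0.726 -0.016  0.166]
[ 0.6   -0.138  0.091] [ 0.609 -0.082  0.129]
[0.679 0.013 0.06 ] [0.75  0.086 0.091]
[381 105  21  25 283] [ 0.5421 -0.2852  0.1517] [ 0.5198 -0.3449  0.1485] [ 0.5586 -0.2623  0.1564]
wall slope [0.13305667 0.61741819] 7.579068315083886 x at -.15 0.5974596910903132
wall slope [0.14997353 0.55519898] 8.529282272430242 x at -.15 0.5327029556637911
```

>>> arm_command(rows="-1 0.32 0.68 0.02 0.2;-1 0.32 0.68 0.02 0.2;-1 0.32 0.68 0.02 0.2;-1 0.32 0.68 0.02 0.2;-1 0.32 0.68 0.02 0.2;-1 0.32 0.68 0.02 0.2;-1 0.32 0.68 0.02 0.2;-1 0.32 0.68 0.02 0.2", newtons=40)

```text
clock: 0.9
ee_pos: [0.3892, -0.1843, 0.2581]
eef_rot: [-3.141, -0.001, 1.04]
contact_force: [-0.3, -0.2, -0.3]
width: 0.0853
finger_force: 0.0
```

>>> arm_command(rows="0.3 0.2 0.74 0 0.1766;0.3 0.2 0.74 0 0.1766;0.3 0.2 0.74 0 0.1766;0.3 0.2 0.74 0 0.1766;0.3 0.2 0.74 0 0.1766;0.3 0.2 0.74 0 0.1766;0.3 0.2 0.74 0 0.1766;0.3 0.2 0.74 0 0.1766")

```text
clock: 1.7
ee_pos: [0.4883, 0.1855, 0.2578]
eef_rot: [-3.141, -0.0, 1.594]
contact_force: [-0.2, -0.8, 0.7]
width: 0.03
finger_force: 0.0
```

>>> arm_command(rows="0.3 0.132 0.26 -0.1 0;0.3 0.132 0.26 -0.1 0;0.3 0.132 0.26 -0.22 0;0.3 0.132 0.26 -0.24 0;0.3 0.132 0.26 -0.24 0;0.3 0.132 0.26 -0.24 0;0.3 0.132 0.26 -0.24 0;0.3 0.132 0.26 -0.24 0")

```text
clock: 2.5
ee_pos: [0.5562, 0.3122, 0.1418]
eef_rot: [3.136, -0.002, 1.591]
contact_force: [0.3, 0.0, -0.1]
width: 0.0297
finger_force: 0.0
```

Run:
```python
from h import *
im=get_image("side");c=im["color"][240:400,180:420];cv2.imwrite("pics/s1.png",cv2.resize(c,None,fx=3,fy=3)[...,::-1]);print(manip.state()["ee_pos"])
```

```text
[0.55602896 0.31213633 0.14154263]
```

View pics/s1.png

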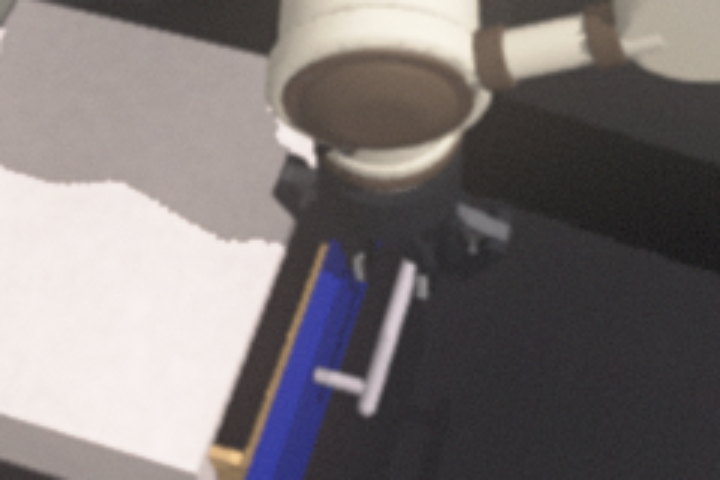

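The fingers straddle the bar near (405,270) with the inner one in the gap ahead of the blue front, so I lower and grip.

>>> arm_command(rows="0.3 0 0.006 -0.04 0;0.3 0 0.006 -0.08 0;0.3 0 0.006 -0.1 0;0.3 0 0.006 -0.1 0;1 0 0.006 -0.1 0;1 0 0.006 -0.1 0;1 0 0.006 -0.1 0;1 0 0.006 -0.1 0")

```text
clock: 3.35
ee_pos: [0.5553, 0.3155, 0.0897]
eef_rot: [3.14, -0.0, 1.592]
contact_force: [-1.1, -1.8, 5.7]
width: 0.0092
finger_force: 39.3
```

>>> arm_command(rows="1 -0.04 -0.001 0 0;1 -0.08 -0.0015 0 0;1 -0.12 -0.0025 0 0;1 -0.16 -0.003 0 0;1 -0.2 -0.004 0 0;1 -0.24 -0.005 0 0;1 -0.28 -0.006 0 0;1 -0.28 -0.006 0 0")

```text
clock: 4.15
ee_pos: [0.4136, 0.3124, 0.0897]
eef_rot: [3.141, 0.0, 1.593]
contact_force: [-1.0, -3.1, 6.5]
width: 0.0093
finger_force: 41.7
```

>>> arm_command(rows="1 -0.01 0 0 0;1 -0.02 0 0 0;1 -0.03 0 0 0;1 -0.03 0 0 0;1 -0.03 0 0 0;1 -0.03 0 0 0;1 -0.03 0 0 0;1 -0.03 0 0 0")

```text
clock: 4.95
ee_pos: [0.4006, 0.3122, 0.0897]
eef_rot: [3.14, 0.001, 1.592]
contact_force: [-0.8, -4.7, 9.4]
width: 0.0095
finger_force: 42.0
```

>>> arm_command(rows="1 -0.01 0 0 0;1 -0.01 0 0 0;1 -0.02 0 0 0;1 -0.02 0 0 0;1 -0.03 0 0 0;1 -0.03 0 0 0;1 -0.03 0 0 0;1 -0.03 0 0 0")

```text
clock: 5.75
ee_pos: [0.3965, 0.3121, 0.0901]
eef_rot: [3.114, -0.003, 1.591]
contact_force: [42.2, -2.7, -30.1]
width: 0.0091
finger_force: 39.5
```

>>> arm_command(rows="1 0.015 0 0 0;1 0.024 0 0 0;1 0.024 0 0 0;0.3 0.024 0 0 0;0.3 0.024 0 0 0;0.3 0.024 0 0.08 0;0.3 0.024 0 0.16 0;0.3 0.024 0 0.24 0")

```text
clock: 6.55
ee_pos: [0.3956, 0.3124, 0.209]
eef_rot: [-3.14, 0.0, 1.592]
contact_force: [0.8, -0.2, -0.5]
width: 0.0297
finger_force: 0.0
```

```bash
cat >> h.py <<'E'
def caps(n,name=None,box=(.3,.7,-.5,0)):
    im=get_image(n); 
    if name: save(im,name)
    P=cloud(im);hsv=cv2.cvtColor(im["color"],cv2.COLOR_RGB2HSV)
    m=(hsv[...,0]>100)&(hsv[...,0]<130)&(hsv[...,1]>120)&(P[...,0]>box[0])&(P[...,0]<box[1])&(P[...,1]>box[2])&(P[...,1]<box[3])
    k,l,s,c=cv2.connectedComponentsWithStats(m.astype(np.uint8))
    for i in range(1,k):
        if s[i,4]>40:
            q=P[l==i];t=q[q[:,2]>np.percentile(q[:,2],95)-.006];e=(t[:,:2].min(0)+t[:,:2].max(0))/2;print(n,s[i].tolist(),t.mean(0).round(4),e.round(4))
    return im,P
E
python3 - <<'E'
from h import *
im,P=caps("top","t2.png",(.3,.7,-.5,0));print(manip.state()["ee_pos"])
hsv=cv2.cvtColor(im["color"],cv2.COLOR_RGB2HSV)
m=(hsv[...,0]>100)&(hsv[...,0]<130)&(hsv[...,1]>150)&(P[...,1]>.15)&(P[...,2]>.1)&(P[...,0]>.35);q=P[m];print(q.mean(0),np.percentile(q,[2,98],axis=0))
E
```

```text
top [450, 221, 21, 18, 286] [ 0.5456 -0.2834  0.1529] [ 0.5458 -0.2837]
top [479, 227, 21, 17, 289] [ 0.534  -0.3454  0.1462] [ 0.5339 -0.3475]
[0.39927186 0.31422915 0.21685292]
[0.44210105 0.29268676 0.11194511] [[0.43465256 0.18807666 0.10754573]
 [0.44956307 0.43621159 0.11434136]]
```

View pics/t2.png

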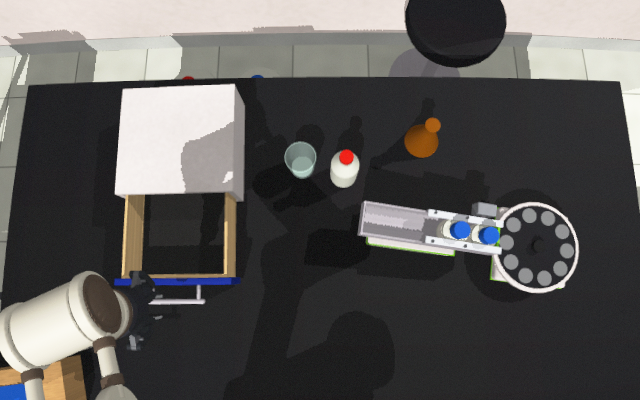

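The drawer is wide open with its front at (178,281); the two caps are still at (460,230) and (488,236), and nothing else has moved.

>>> arm_command(rows="-1 0.1 -0.7 0.02 -0.055;-1 0.1 -0.7 0.02 -0.055;-1 0.1 -0.7 0.02 -0.055;-1 0.1 -0.7 0.02 -0.055;-1 0.1 -0.7 0.02 -0.055;-1 0.1 -0.7 0.02 -0.055;-1 0.1 -0.7 0.02 -0.055;-1 0.1 -0.7 0.02 -0.055")

```text
clock: 7.4
ee_pos: [0.4469, -0.0421, 0.2183]
eef_rot: [3.141, 0.001, 1.413]
contact_force: [-0.5, 0.7, -0.4]
width: 0.0852
finger_force: 0.0
```

>>> arm_command(rows="-1 0.19 -0.49 0 0;-1 0.19 -0.49 0 0;-1 0.19 -0.49 0 0;-1 0.19 -0.49 0 0;-1 0.19 -0.49 0 0;-1 0.19 -0.49 0 0;-1 0.19 -0.49 0 0;-1 0.19 -0.49 0 0")

```text
clock: 8.2
ee_pos: [0.5413, -0.2807, 0.2176]
eef_rot: [-3.14, -0.002, 1.42]
contact_force: [-0.4, -0.0, 0.2]
width: 0.0856
finger_force: 0.0
```

>>> arm_command(rows="-1 0.008 -0.006 -0.04 0;-1 0.008 -0.006 -0.09 0;-1 0.008 -0.006 -0.13 0;-1 0.008 -0.006 -0.13 0;1 0.008 -0.006 -0.13 0;1 0.008 -0.006 -0.13 0;1 0.008 -0.006 -0.13 0;1 0.008 -0.006 -0.13 0")

```text
clock: 9.0
ee_pos: [0.5462, -0.2861, 0.155]
eef_rot: [3.139, 0.001, 1.419]
contact_force: [-1.4, -0.6, 3.0]
width: 0.0342
finger_force: 39.8
```

>>> arm_command(rows="1 0.006 0.037 0.004 0;1 0.0115 0.074 0.008 0;1 0.017 0.111 0.012 0;1 0.0225 0.148 0.016 0;1 0.0285 0.185 0.0196 0;1 0.034 0.222 0.0235 0;1 0.04 0.26 0.0276 0;1 0.04 0.26 0.0276 0")

```text
clock: 9.8
ee_pos: [0.5663, -0.1529, 0.1692]
eef_rot: [3.14, -0.001, 1.422]
contact_force: [-3.9, 2.8, 11.9]
width: 0.0346
finger_force: 41.9
```

>>> arm_command(rows="1 0 0 0.03 0;1 0 0 0.07 0;1 0 0 0.13 0;1 0 0 0.19 0;1 0 0 0.22 0;1 0 0 0.22 0;1 0 0 0.22 0;1 0 0 0.22 0")

```text
clock: 10.6
ee_pos: [0.5646, -0.155, 0.2747]
eef_rot: [-3.138, -0.001, 1.419]
contact_force: [0.6, -0.1, -0.7]
width: 0.0342
finger_force: 40.8
```

Run:
```python
from h import *
caps("top","t3.png");im=get_image("side");save(im,"s3.png");print(manip.state())
```

```text
{'clock': 10.7, 'joints': array([-4.74403058e-01,  1.71356016e-01,  1.52933935e+00,  1.21990669e-04,
        1.44429733e+00, -3.22654753e-01]), 'qvel': array([-0.00062273, -0.00413479, -0.01142382, -0.0014572 ,  0.00060045,
       -0.00296075]), 'effort': array([ 3.82492575e-02, -4.14071989e+01, -3.42962015e+01,  1.09551850e-02,
        1.54480693e-02,  5.54607286e-04]), 'ee_pos': array([ 0.56479585, -0.15520844,  0.27511448]), 'eef_rot': array([-3.13840642e+00, -1.19282109e-03,  1.41903053e+00]), 'contact_force': array([ 0.27760826,  0.67506971, -1.9643906 ]), 'torque': array([ 0.0621212 , -0.0188011 ,  0.02686084]), 'finger_force': 40.830498933792114, 'width': 0.03414392873559241}
```

View pics/s3.png

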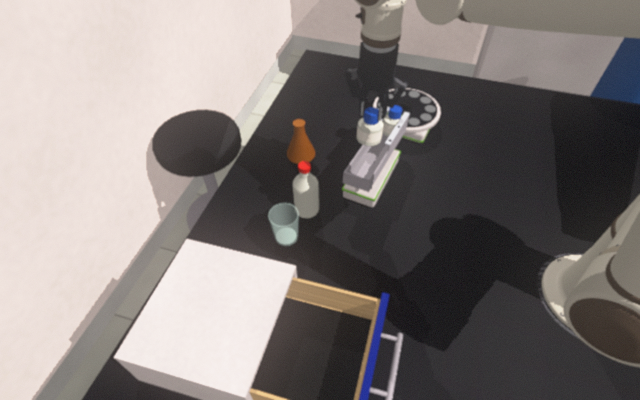

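The side view shows the bottle held, cap at (371,117) under the jaws, above the window, with the jammed one still at (396,112).

>>> arm_command(rows="1 -0.01 0.08 0 0;1 -0.02 0.16 0 0;1 -0.03 0.24 0 0.01;1 -0.04 0.32 0 0.02;1 -0.05 0.4 0 0.03;1 -0.06 0.48 0 0.04;1 -0.07 0.56 0 0.05;1 -0.07 0.63 0 0.055")

```text
clock: 11.5
ee_pos: [0.5294, 0.1613, 0.2762]
eef_rot: [-3.14, -0.0, 1.594]
contact_force: [0.9, 0.6, -1.2]
width: 0.0344
finger_force: 40.8
```

>>> arm_command(rows="1 0 0.07 0 0;1 0 0.14 0 0;1 0 0.22 0 0;1 0 0.3 0 0;1 0 0.36 0 0;1 0 0.4 0 0;1 0 0.4 0 0;1 0 0.4 0 0")

```text
clock: 12.3
ee_pos: [0.5302, 0.3592, 0.276]
eef_rot: [-3.14, 0.001, 1.593]
contact_force: [0.4, 0.0, -1.0]
width: 0.034
finger_force: 40.8
```

>>> arm_command(rows="1 0 0 -0.07 0;1 0 0 -0.14 0;1 0 0 -0.21 0;1 0 0 -0.27 0;1 0 0 -0.31 0;1 0 0 -0.33 0;1 0 0 -0.34 0;1 0 0 -0.34 0")

```text
clock: 13.1
ee_pos: [0.5309, 0.3589, 0.1073]
eef_rot: [3.141, 0.0, 1.591]
contact_force: [-0.4, -0.2, -1.6]
width: 0.0342
finger_force: 40.9
```

>>> arm_command(rows="1 0 0 -0.004 0;1 0 0 -0.006 0;1 0 0 -0.008 0;1 0 0 -0.008 0;1 0 0 -0.008 0;1 0 0 -0.008 0;1 0 0 -0.008 0;1 0 0 -0.008 0")

```text
clock: 13.9
ee_pos: [0.5306, 0.3594, 0.1031]
eef_rot: [3.142, -0.0, 1.592]
contact_force: [-0.1, -0.5, -0.2]
width: 0.0341
finger_force: 40.9
```

>>> arm_command(rows="1 0 0 -0.002 0;1 0 0 -0.004 0;1 0 0 -0.006 0;1 0 0 -0.006 0;1 0 0 -0.006 0;1 0 0 -0.006 0;1 0 0 -0.006 0;1 0 0 -0.006 0")

```text
clock: 14.7
ee_pos: [0.531, 0.3598, 0.1009]
eef_rot: [3.14, -0.001, 1.592]
contact_force: [-0.6, 1.5, 5.6]
width: 0.0346
finger_force: 41.3
```

Contact (5.6 N), so release and rise.

>>> arm_command(rows="0.2 0 0 0 0;-0.1 0 0 0 0;-0.5 0 0 0 0;-0.5 0 0 0 0;-0.5 0 0 0.05 0;-0.5 0 0 0.12 0;-0.5 0 0 0.2 0;-0.5 0 0 0.26 0")

```text
clock: 15.5
ee_pos: [0.531, 0.3594, 0.2324]
eef_rot: [3.14, -0.001, 1.592]
contact_force: [0.5, -0.4, -0.0]
width: 0.0642
finger_force: 0.0
```

>>> arm_command(rows="-1 0.01 -0.1 0 0;-1 0.02 -0.2 0 0;-1 0.02 -0.3 0 0;-1 0.02 -0.4 0 0;-1 0.02 -0.5 0 0;-1 0.02 -0.6 0 0;-1 0.02 -0.7 0 -0.03;-1 0.02 -0.75 0 -0.055")

```text
clock: 16.3
ee_pos: [0.5401, -0.0193, 0.2299]
eef_rot: [-3.141, 0.001, 1.413]
contact_force: [-0.1, 1.0, -0.2]
width: 0.0853
finger_force: 0.0
```

Run:
```python
from h import *
caps("top","t4.png",(.3,.7,-.5,.5));print(manip.state()["ee_pos"])
```

```text
top [479, 227, 21, 17, 289] [ 0.5339 -0.3454  0.1463] [ 0.5339 -0.3466]
top [144, 232, 19, 16, 249] [0.531  0.3673 0.0968] [0.5306 0.3681]
top [114, 277, 127, 9, 939] [0.4422 0.3103 0.1113] [0.4423 0.3137]
[ 0.54029393 -0.02160705  0.22990488]
```

View pics/t4.png

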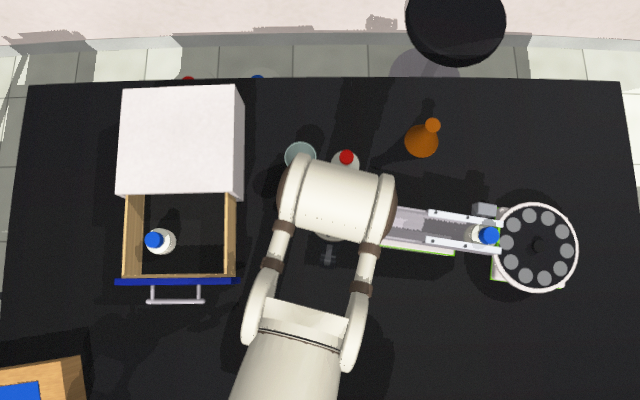

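Bottle stands upright in the drawer at (156,240), top 97 mm as expected; the jammed cap is unmoved at (488,236).

>>> arm_command(rows="-1 -0.012 -0.1 0 0;-1 -0.012 -0.2 0 0;-1 -0.012 -0.3 0 0;-1 -0.012 -0.4 0 0;-1 -0.012 -0.5 0 0;-1 -0.012 -0.6 0 0;-1 -0.012 -0.65 0 0;-1 -0.012 -0.65 0 0")

```text
clock: 17.15
ee_pos: [0.5337, -0.344, 0.2293]
eef_rot: [-3.141, 0.001, 1.415]
contact_force: [-0.1, 0.4, -0.4]
width: 0.0853
finger_force: 0.0
```

>>> arm_command(rows="-1 0 0 -0.05 0;-1 0 0 -0.1 0;-1 0 0 -0.14 0;-1 0 0 -0.162 0;-1 0 0 -0.162 0;-1 0 0 -0.162 0;-1 0 0 -0.162 0;-1 0 0 -0.162 0")

```text
clock: 17.95
ee_pos: [0.5352, -0.3411, 0.1506]
eef_rot: [3.14, 0.001, 1.419]
contact_force: [0.2, 0.1, -0.3]
width: 0.0851
finger_force: 0.0
```

>>> arm_command(rows="-1 -0.001 -0.009 -0.004 0;-1 -0.001 -0.009 -0.004 0;1 -0.001 -0.009 -0.004 0;1 -0.001 -0.009 -0.004 0;1 -0.001 -0.009 -0.004 0;1 -0.001 -0.009 -0.004 0;1 -0.001 -0.009 -0.004 0;1 -0.001 -0.009 -0.004 0", newtons=80)

```text
clock: 18.75
ee_pos: [0.5337, -0.3451, 0.1476]
eef_rot: [-3.141, 0.0, 1.419]
contact_force: [-4.1, 1.7, 5.2]
width: 0.0331
finger_force: 79.5
```

>>> arm_command(rows="1 0.0015 0.01 0.0011 0;1 0.003 0.02 0.0021 0;1 0.0045 0.03 0.0032 0;1 0.006 0.04 0.0042 0;1 0.0075 0.05 0.0053 0;1 0.009 0.06 0.0064 0;1 0.0105 0.07 0.0074 0;1 0.012 0.08 0.0085 0")

```text
clock: 19.55
ee_pos: [0.5401, -0.306, 0.1518]
eef_rot: [3.141, 0.002, 1.418]
contact_force: [-0.3, -1.1, 2.7]
width: 0.0333
finger_force: 79.8
```

>>> arm_command(rows="1 0.006 0.042 0.0045 0;1 0.013 0.084 0.009 0;1 0.019 0.126 0.0134 0;1 0.026 0.168 0.0179 0;1 0.032 0.21 0.0223 0;1 0.0385 0.252 0.0268 0;1 0.045 0.295 0.0314 0;1 0.045 0.295 0.0314 0")

```text
clock: 20.35
ee_pos: [0.5636, -0.1545, 0.168]
eef_rot: [3.139, -0.001, 1.423]
contact_force: [0.6, -1.3, 0.9]
width: 0.0332
finger_force: 79.6
```

>>> arm_command(rows="1 0 0 0 0;1 0 0 0 0;1 0 0 0.04 0;1 0 0 0.08 0;1 0 0 0.14 0;1 0 0 0.2 0;1 0 0 0.22 0;1 0 0 0.22 0")

```text
clock: 21.15
ee_pos: [0.5629, -0.1585, 0.2777]
eef_rot: [3.14, 0.001, 1.418]
contact_force: [-1.4, -0.4, -1.4]
width: 0.0332
finger_force: 80.6
```

Run:
```python
from h import *
im,P=caps("side","s5.png",(.3,.7,-.5,.5));caps("top",None,(.3,.7,-.5,.5));print(manip.state()["ee_pos"],manip.state()["contact_force"])
```

```text
side [366, 104, 14, 17, 189] [ 0.5639 -0.1522  0.2769] [ 0.5639 -0.1547]
side [359, 292, 31, 108, 900] [0.441  0.3003 0.1115] [0.4419 0.2925]
side [306, 362, 19, 24, 345] [0.5298 0.3718 0.0974] [0.5296 0.3711]
top [144, 232, 19, 16, 249] [0.531  0.3671 0.097 ] [0.5305 0.3682]
top [114, 277, 127, 9, 940] [0.4422 0.3109 0.1113] [0.4423 0.3138]
[ 0.56169902 -0.15758191  0.27480582] [-0.022469    0.02973815 -0.83914148]
```

View pics/s5.png

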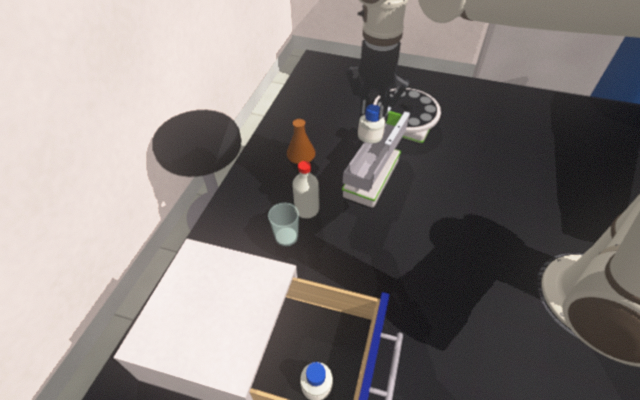

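Jammed bottle is held above the window (cap at (373,112)), the chute is empty behind it, and the first bottle stands in the drawer at (316,375).

>>> arm_command(rows="1 -0.01 0.08 0 0;1 -0.02 0.16 0 0;1 -0.03 0.24 0 0.01;1 -0.04 0.32 0 0.02;1 -0.05 0.4 0 0.03;1 -0.06 0.48 0 0.04;1 -0.064 0.54 0 0.05;1 -0.064 0.58 0 0.055")

```text
clock: 22.05
ee_pos: [0.5288, 0.1345, 0.2743]
eef_rot: [-3.137, -0.0, 1.595]
contact_force: [0.8, -1.1, -1.1]
width: 0.0331
finger_force: 80.6
```

>>> arm_command(rows="1 0 0.08 0 0;1 0 0.16 0 0;1 0 0.22 0 0;1 0 0.26 0 0;1 0 0.26 0 0;1 0 0.26 -0.06 0;1 0 0.26 -0.12 0;1 0 0.26 -0.18 0")

```text
clock: 22.85
ee_pos: [0.5297, 0.2612, 0.1843]
eef_rot: [-3.139, 0.001, 1.591]
contact_force: [-0.0, 0.2, -2.1]
width: 0.0333
finger_force: 80.7
```

>>> arm_command(rows="1 0 0 -0.05 0;1 0 0 -0.1 0;1 0 0 -0.13 0;1 0 0 -0.15 0;1 0 0 -0.156 0;1 0 0 -0.16 0;1 0 0 -0.164 0;1 0 0 -0.164 0")

```text
clock: 23.65
ee_pos: [0.531, 0.2625, 0.1058]
eef_rot: [3.14, -0.0, 1.592]
contact_force: [-0.1, 1.1, -0.8]
width: 0.0333
finger_force: 80.6
```

>>> arm_command(rows="1 0 0 -0.003 0;1 0 0 -0.006 0;1 0 0 -0.008 0;1 0 0 -0.009 0;1 0 0 -0.009 0;1 0 0 -0.009 0;1 0 0 -0.009 0;1 0 0 -0.009 0")

```text
clock: 24.45
ee_pos: [0.5305, 0.2624, 0.1006]
eef_rot: [3.142, 0.0, 1.592]
contact_force: [0.8, -1.7, -0.7]
width: 0.0331
finger_force: 80.7
```

>>> arm_command(rows="1 0 0 -0.002 0;1 0 0 -0.004 0;1 0 0 -0.005 0;1 0 0 -0.005 0;1 0 0 -0.005 0;1 0 0 -0.005 0;1 0 0 -0.005 0;1 0 0 -0.005 0")

```text
clock: 25.25
ee_pos: [0.532, 0.2631, 0.1]
eef_rot: [3.138, -0.001, 1.592]
contact_force: [-1.5, 1.6, 7.4]
width: 0.0332
finger_force: 81.5
```

>>> arm_command(rows="0.2 0 0 0 0;-0.1 0 0 0 0;-0.5 0 0 0 0;-0.5 0 0 0 0;-0.5 0 0 0.05 0;-0.5 0 0 0.12 0;-0.5 0 0 0.2 0;-0.5 0 0 0.26 0")

```text
clock: 26.05
ee_pos: [0.5309, 0.2625, 0.2304]
eef_rot: [3.14, -0.0, 1.592]
contact_force: [0.8, -0.3, 0.2]
width: 0.0638
finger_force: 0.0
```

>>> arm_command(rows="1 -0.1 0.02 0 0;1 -0.2 0.04 0 0;1 -0.3 0.06 0 0;1 -0.4 0.1 0 0;1 -0.4 0.1 0 0;1 -0.4 0.1 0 0;1 -0.4 0.1 0 0;1 -0.4 0.1 0 0")

```text
clock: 26.85
ee_pos: [0.3318, 0.312, 0.2281]
eef_rot: [3.141, 0.0, 1.59]
contact_force: [0.1, -0.4, -0.8]
width: 0.0002
finger_force: 0.0
```

Run:
```python
from h import *
im,P=caps("top","t6.png",(.3,.7,-.5,.5));caps("side",None,(.3,.7,-.5,.5));print(manip.state()["ee_pos"])
```

```text
top [144, 231, 19, 16, 251] [0.5326 0.3676 0.0968] [0.5328 0.3685]
top [189, 231, 19, 17, 230] [0.5331 0.2672 0.0969] [0.5331 0.2676]
top [114, 276, 127, 9, 890] [0.4437 0.3097 0.1114] [0.4434 0.3139]
side [358, 292, 31, 108, 860] [0.4425 0.3011 0.1115] [0.4434 0.2929]
side [323, 312, 16, 22, 285] [0.5314 0.2723 0.0968] [0.5312 0.2716]
side [306, 362, 18, 23, 345] [0.5314 0.3716 0.0974] [0.5313 0.3705]
[0.33158028 0.31199452 0.22799008]
```

View pics/t6.png

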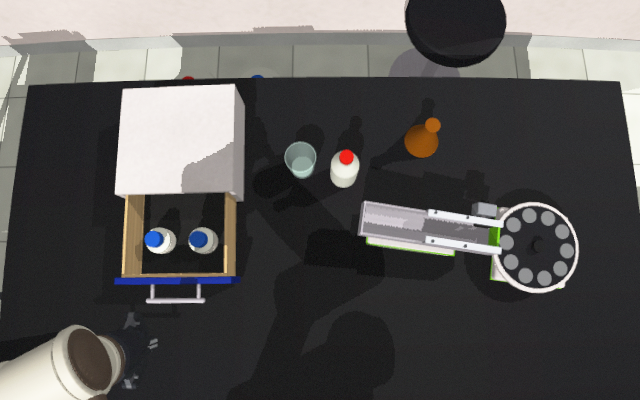

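Both bottles stand upright in the drawer, at (156,240) and (203,240); the chute is empty. Now lower in front of the handle and push.

>>> arm_command(rows="1 0 0 -0.08 0;1 0 0 -0.16 0;1 0 0 -0.24 0;1 0 0 -0.29 0;1 0.02 0 -0.29 0;1 0.04 0 -0.29 0;1 0.06 0 -0.29 0;1 0.07 0 -0.29 0")

```text
clock: 27.75
ee_pos: [0.3687, 0.3131, 0.0852]
eef_rot: [3.137, -0.002, 1.591]
contact_force: [0.5, 0.2, 0.1]
width: 0.0002
finger_force: 0.0
```

>>> arm_command(rows="1 0.006 0 0 0;1 0.014 0 0 0;1 0.025 0 0 0;1 0.038 0 0 0;1 0.052 0 0 0;1 0.066 0.001 0 0;1 0.08 0.001 0 0;1 0.094 0.001 0 0")

```text
clock: 28.55
ee_pos: [0.4131, 0.313, 0.083]
eef_rot: [-3.141, -0.0, 1.592]
contact_force: [-2.3, 0.8, 0.0]
width: 0.0
finger_force: 0.6
```

Run:
```python
from h import *
caps("side",None,(.3,.75,-.5,.5));print(manip.state()["ee_pos"],manip.state()["contact_force"])
```

```text
side [338, 290, 34, 110, 832] [0.4741 0.3102 0.1117] [0.4748 0.2998]
side [307, 309, 17, 20, 275] [0.5632 0.2731 0.0966] [0.5634 0.2722]
side [289, 357, 18, 23, 342] [0.5629 0.3719 0.0973] [0.5631 0.3708]
[0.41435566 0.31296581 0.08326731] [0.4334766  0.01093361 0.68255617]
```

>>> arm_command(rows="1 0.008 0 0 0;1 0.02 0 0 0;1 0.036 0.001 0 0;1 0.052 0.001 0 0;1 0.068 0.001 0 0;1 0.084 0.002 0 0;1 0.1 0.002 0 0;1 0.116 0.002 0 0")

```text
clock: 29.4
ee_pos: [0.4712, 0.314, 0.083]
eef_rot: [-3.141, -0.0, 1.592]
contact_force: [-1.1, 1.2, -0.8]
width: 0.0001
finger_force: 0.7
```

>>> arm_command(rows="1 0.016 0 0 0;1 0.032 0 0 0;1 0.048 0.001 0 0;1 0.064 0.001 0 0;1 0.08 0.002 0 0;1 0.096 0.002 0 0;1 0.112 0.002 0 0;1 0.128 0.003 0 0")

```text
clock: 30.2
ee_pos: [0.5352, 0.3152, 0.083]
eef_rot: [-3.142, 0.0, 1.592]
contact_force: [-1.6, -1.1, 1.0]
width: 0.0003
finger_force: 0.7
```

>>> arm_command(rows="1 0.012 0 0 0;1 0.022 0 0 0;1 0.028 0 0 0;1 0.032 0 0 0;1 0.035 0 0 0;1 0.037 0 0 0;1 0.038 0 0 0;1 0.038 0 0 0")

```text
clock: 31.0
ee_pos: [0.5536, 0.3155, 0.0831]
eef_rot: [3.141, -0.0, 1.592]
contact_force: [-0.5, 1.3, 0.0]
width: 0.0
finger_force: 0.3
```

Creep on until the stop shows in the force.

>>> arm_command(rows="1 0.003 0 0 0;1 0.006 0 0 0;1 0.009 0 0 0;1 0.012 0 0 0;1 0.015 0 0 0;1 0.018 0 0 0;1 0.018 0 0 0;1 0.018 0 0 0")

```text
clock: 31.8
ee_pos: [0.5598, 0.3154, 0.083]
eef_rot: [-3.135, 0.001, 1.592]
contact_force: [-12.5, -0.1, 8.4]
width: 0.0002
finger_force: 6.2
```

>>> arm_command(rows="1 -0.01 0 0 0;1 -0.04 0 0 0;1 -0.1 0 0 0;1 -0.16 0 0 0;1 -0.18 0 0.08 0;1 -0.18 0 0.16 0;1 -0.18 -0.1 0.24 0;1 -0.18 -0.2 0.3 0")

```text
clock: 32.6
ee_pos: [0.4733, 0.2339, 0.2237]
eef_rot: [3.137, -0.0, 1.595]
contact_force: [1.9, -0.8, 1.0]
width: -0.0
finger_force: 0.0
```

>>> arm_command(rows="1 0 -0.1 0 0;1 0 -0.2 0 0;1 0 -0.3 0 0;1 0 -0.4 0 0;1 0 -0.4 0 0;1 0 -0.4 0 0;1 0 -0.4 0 0;1 0 -0.4 0 0")

```text
clock: 33.4
ee_pos: [0.4726, 0.0355, 0.2211]
eef_rot: [3.142, -0.0, 1.594]
contact_force: [-0.5, 0.7, -0.8]
width: 0.0
finger_force: 0.0
```

Run:
```python
from h import *
caps("top","t7.png",(.3,.8,-.5,.5));im,_=caps("side","s7.png",(.3,.75,-.5,.5))
a=cv2.imread("pics/t7.png");b=cv2.imread("pics/s7.png");cv2.imwrite("pics/c7.png",np.vstack([a[60:320,60:640],b[90:390,60:640]]))
```

```text
top [119, 193, 123, 16, 1555] [0.6209 0.3136 0.1111] [0.6215 0.3176]
side [249, 271, 55, 129, 1675] [0.6184 0.3369 0.1112] [0.6186 0.3202]
```

View pics/c7.png

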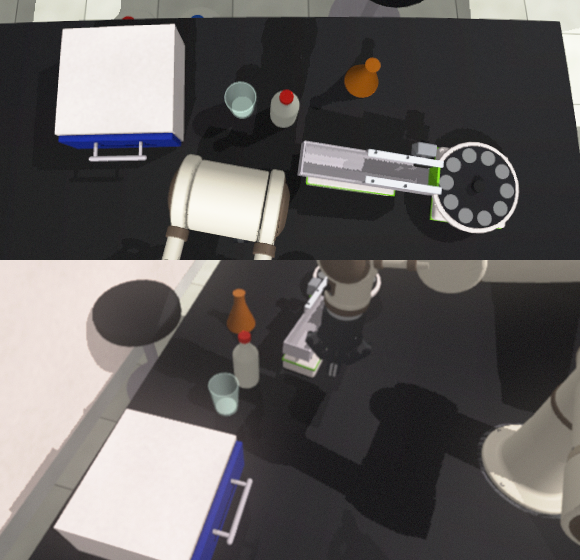

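The drawer front at (115,140) is flush with the unit, the chute is empty and the glassware is in place, so I hand in.

```bash
python3 -c "
from h import *
print(job_done())"
```

```text
the job is handed in; nothing more can be done
None
```

The job is handed in (no verdict came back): the jammed bottle and the one other bottle in the chute stood upright in the drawer before I pushed it shut to its stop, and the glassware looks undisturbed.

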